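Hold a rib plate down on the sprung plunger of a welding jig

TASK

Slide the largest steel plate straight up out of its slot in the rack by its top edge, and lower it upright into the groove of the welding jig. Press it down against the sprung plunger until its lower edge bears on both fixed stops, firmly but without ramming it, and finish while still gripping it and holding it down there, as if for tack welding. Leave the two smaller plates, the piece of pipe and the hammer where they are.

Things in the scene. Friction and masses are not known exactly. Their poses are not given: they have to be found in the camera images.
- plate_center (a point): Centre of the plate to be used: bare steel, 84 mm wide (along its y), 8 mm thick (along its x), 100 mm tall (along its z, up), about 0.5 kg, with two 12 mm holes 22 mm either side of the middle and 8 mm above the centre. It stands on edge in one of the three slots of the rack, with its top 60 mm above the rack's walls; it is the widest and tallest of the three plates. Either face may go either way round.
- rack: Fixed grey steel rack, 180 mm (its x) by 110 mm (its y), origin at the centre of its underside on the table. Three slots run along its y, at x = -60, 0 and +60 mm, each 11 mm wide, 88 mm long, with a floor 8 mm and wall tops 48 mm above the table; the large plate may be in any of them.
- short_a_center (a point): Centre of a smaller plate, 60 mm wide, 8 mm thick, 70 mm tall, standing in another slot of the rack with its top 30 mm above the walls (axes as for the large plate). Leave it alone.
- short_b_center (a point): Centre of the other smaller plate, the same size, in the remaining slot. Leave it alone.
- jig: Fixed aluminium welding jig, base 110 mm (its x) by 160 mm (its y) by 12 mm, origin at the centre of its underside on the table. Two U-shaped end guides form an upright groove along its y: 11 mm wide in x, 88 mm long in y, guide tops 72 mm above the table, the uppermost 10 mm flared outwards as a lead-in (about 7 mm each way). The guides cover 28 to 56 mm either side of the middle; the middle is open.
- jig_seat (a point): Point in the middle of the groove at the height of the stops' tops, 34 mm above the table; the middle of the plate's lower edge is here when the plate is fully down. Axes as the jig: x across the groove (plate thickness), y along it, z up.
- stop_l: Fixed steel block, the hard stop on the jig's +y side of the plunger: centre of its underside 20 mm from the middle, 26 x 12 x 22 mm, top 34 mm above the table. At most 60 N may bear on it; about 2 to 15 N is plenty.
- stop_r: The same block on the -y side of the plunger.
- plunger (a joint): Round sprung steel plunger, 16 mm in diameter, in the middle of the jig's groove; value in m, 0 = up (tip 49 mm above the table, 15 mm above the stops), grows as it is pressed down; 0.015 when the plate meets the stops. Its spring pushes up with 6.5 N when up and 12.5 N at 0.015 (400 N/m), so it lifts the plate's own weight and the plate must be held down.
- plunger_tip (a point): Centre of the plunger's flat top.
- pipe: Short offcut of dark steel pipe standing on the table, 48 mm outside diameter, 50 mm tall, origin at the centre of its underside. Leave it alone.
- hammer: Hammer lying on the table beyond the work. Leave it alone.
Things that resemble listed ones, but are neither listed nor needed, are in the scene too. What is shaped like the rack but yellow is not meant.

How it is judged:
By the outcome, as a careful person would: the job done as asked, in the order asked, and still so for the second after the job is handed in, while the arm keeps its last pose, push and grip.
It also fails if it takes over 48 s, if anything falls off the work surface, if the arm or the gripper's body presses on something with over 40 N, if the wrist force passes 120 N, or if a joint passes its speed limit or range.

ROBOT

A 6-joint arm with a two-finger parallel gripper is mounted at the origin on the work surface. World frame = base frame: x ahead of the robot, y to its left, z up, the work surface at z = 0. Lengths are in m, angles in rad, forces in N, time in s.
With the tool pointing down it reaches from about 0.2 to 0.875 m from the base axis. Payload 3.4 kg.
Tool frame: the origin (TCP) lies between the finger pads; the fingertips stand 25 mm ahead of it and the grasp point (between the pads) lies 6 mm ahead of it (r.nose_length is the z of the fingertips in the tool frame, in m); z points along the fingers, y is the line along which they close (so a half turn about z gives the same grasp; the last joint's range is limited). The gripper opens to 94 mm and grips with 3 to 60 N. Pads are 16 mm wide; open, the fingers measure 119 mm over their backs; the gripper's body (75 mm by 177 mm) begins 78 mm behind the grasp point.
Start: joints at [1.107, 0.276, 1.505, -0, 1.361, -0.121], TCP at [0.193, 0.542, 0.23] pointing down, gripper open.
Joint ranges: [-2.89, 2.89], [-0.75, 2.08], [0.22, 2.7], [-1.18, 4.32], [0.11, 2.71], [-2.7, 2.7]. Speed limits (rad/s): [2.57, 2.57, 3.14, 3.14, 3.14, 3.14].

INTERFACE

Orientations are given as a unit quaternion [w, x, y, z].
In Python, from plant import r, gripper_to, inverse_kinematics, vision, models, telemetry gives the robot as it stands. Calls block until the motion is done:
- r.move_to(position, orientation): joint-space move of the TCP to a pose.
- r.move_l(position, rot=None, vel=0.15, guard=None): straight line of the TCP; rot=None keeps the orientation; vel is the mean speed in m/s. With guard (N) it stops when the force on the tool has changed by that much, and returns True; else False.
- r.movej(angles): joint-space move.
- gripper_to(opening, f_grip=None): finger opening in m; f_grip is the grip in N (None keeps the last); returns when the fingers have stopped.
- r.hold(seconds).
- inverse_kinematics(position, orientation): joint angles nearest the present ones, or None.
- vision.snapshot(name): name is "side" or "top" or "wrist"; returns the picture (420x560x3 uint8, red, green, blue); there is no depth.
- vision.get_calibration(name): a dict with "fx", "fy", "cx", "cy" (pixels), "position" and "orientation" of the camera in the world. Camera axes: x right, y down, z forward; pixel columns grow to the right and rows downward; lengths in m; the calibration is good to about 2 mm. A picture is of the moment at which its call begins: read the wrist's pose just before it. get_calibration takes no time and is no camera call; for the wrist camera it gives the pose at the moment of the call.
A pose or a line that the arm cannot do raises r.PlanningError and nothing moves.
- r.sign_off(): hands the job in; it is judged then, once.
Trained networks look in the newest picture that a camera, given by its name, has taken for a name from the list of things; names that differ only in an ending like _2 or _b are one class to them, and where a whole thing is asked for, a point or a joint stands for the part that bears it (a point fixed in the world has none). Each returns a list of dicts, best first, with "score" (0 to 1); they miss things now and then, are a little off and sometimes report something else, mostly with a low value. They report only what shows in the picture. A call takes as long as a camera call. They do not tell look-alikes from the thing itself.
- models.boxes_of(thing, camera): "at" ([x, y, z] in m, in world coordinates, good to about 4 mm: the middle of the surface that is visible of it).
- models.regions_of(thing, camera): "pixels" (420x560 bool, what is visible of it).
- models.mark_of(thing, camera): "at" ([x, y, z] in m, in world coordinates, good to about 4 mm: a listed point, or the origin of a listed thing).
Readings, each from a call of its own:
- telemetry.current_t(): time.
- telemetry.current_joints(): joint angles.
- telemetry.current_dq(): joint speeds.
- telemetry.current_joint_efforts(): joint torques, N m.
- telemetry.current_ee_pos(): TCP position.
- telemetry.current_tool_rot(): TCP orientation.
- telemetry.current_wrist_force(): force on the tool from outside, world axes, zero at the start.
- telemetry.current_torque(): the same for the moment, N m.
- telemetry.current_opening(): finger opening in m.
- telemetry.current_finger_force(): force on a finger pad.
Only numpy, scipy, OpenCV 4.12 (cv2) and the standard library are available. Lean on these libraries where they do the work, as an engineer would, in place of code of your own. Each camera call takes 0.05 s, during which the arm holds its last target. There are 200 camera calls.

## Working session

There is one attempt and no reset: what is moved stays moved. The work goes in short steps, each a Python script; the robot and the scene stay as the last script left them, time stands still between calls to the robot, and variables do not carry over. Pictures are saved under pics/ and viewed, at most 10 in all, crops included, and the job is handed in when it is done.

```bash
mkdir -p pics; ls; cat > h.py <<'E'
import numpy as np, cv2
from scipy.spatial.transform import Rotation as R
from plant import r, gripper_to, inverse_kinematics, vision, models, telemetry
def snap(c,f):
    im=vision.snapshot(c); cv2.imwrite('pics/'+f+'.png',im[:,:,::-1]); return im
def cam(c):
    k=vision.get_calibration(c); q=np.array(k['orientation'])
    return k, (R.from_matrix(q) if q.shape==(3,3) else R.from_quat(q[[1,2,3,0]]))
def proj(p,c):
    k,q=cam(c); v=q.inv().apply(np.atleast_2d(p)-np.array(k['position']))
    return np.c_[k['fx']*v[:,0]/v[:,2]+k['cx'], k['fy']*v[:,1]/v[:,2]+k['cy']]
def ray(px,c,z):
    k,q=cam(c); px=np.atleast_2d(px).astype(float)
    d=q.apply(np.c_[(px[:,0]-k['cx'])/k['fx'],(px[:,1]-k['cy'])/k['fy'],np.ones(len(px))]); o=np.array(k['position'])
    return o+d*((z-o[2])/d[:,2])[:,None]
def down(yaw):  # tool z down, tool y at heading yaw
    y=np.array([np.cos(yaw),np.sin(yaw),0]); z=np.array([0,0,-1.]); x=np.cross(y,z)
    q=R.from_matrix(np.c_[x,y,z]).as_quat(); return q[[3,0,1,2]]
E
python3 - <<'E'
from h import *
np.set_printoptions(precision=4,suppress=True)
a=snap('top','top0'); b=snap('side','side0')
for c in ('top','side'):
    print(c,vision.get_calibration(c))
    for t in ('plate_center','rack','short_a_center','jig','jig_seat','stop_l','plunger_tip','pipe','hammer'):
        m=models.mark_of(t,c); print(t,[(np.round(x['at'],4),round(x['score'],2),proj(x['at'],c).round()[0]) for x in m])
print(telemetry.current_t())
E
```

```text
pics
top {'fx': 493.8087622593173, 'fy': 493.8087622593173, 'cx': 280.45112798568834, 'cy': 205.00367124459476, 'position': array([0.4322, 0.0037, 1.3843]), 'orientation': array([-0.0287,  0.7142, -0.698 ,  0.0437])}
plate_center [(array([ 0.5748, -0.2136,  0.0613]), 0.49, array([351., 204.]))]
rack [(array([ 0.3252, -0.2863, -0.001 ]), 0.93, array([373., 297.])), (array([ 0.5705, -0.2126,  0.0016]), 0.76, array([347., 208.]))]
short_a_center [(array([ 0.6325, -0.2077,  0.0465]), 0.62, array([348., 184.]))]
jig [(array([ 0.5735,  0.2009, -0.0003]), 0.87, array([200., 204.]))]
jig_seat [(array([0.5737, 0.2026, 0.0346]), 0.92, array([198., 202.]))]
stop_l [(array([0.5785, 0.1792, 0.0106]), 0.6, array([208., 202.])), (array([0.5744, 0.2207, 0.0118]), 0.55, array([193., 203.]))]
plunger_tip [(array([0.5819, 0.2033, 0.0436]), 0.52, array([197., 199.]))]
pipe [(array([ 0.5442,  0.0016, -0.0009]), 0.59, array([271., 216.]))]
hammer [(array([0.7637, 0.0243, 0.0053]), 0.86, array([265., 138.]))]
side {'fx': 535.5020289034899, 'fy': 535.5020289034899, 'cx': 278.6172179286187, 'cy': 203.5964001
[... 214 characters left out ...]
9 , -0.2889, -0.    ]), 0.94, array([201., 368.])), (array([ 0.5741, -0.2149,  0.0001]), 0.66, array([314., 301.]))]
short_a_center []
jig [(array([ 0.576 ,  0.2024, -0.0013]), 0.8, array([249., 189.])), (array([0.5748, 0.2222, 0.0116]), 0.61, array([246., 180.])), (array([ 0.5743, -0.2161,  0.0573]), 0.23, array([315., 280.]))]
jig_seat [(array([0.5738, 0.2026, 0.0335]), 0.67, array([248., 177.]))]
stop_l [(array([0.5783, 0.2238, 0.0152]), 0.56, array([247., 179.]))]
plunger_tip []
pipe [(array([ 0.5416,  0.0023, -0.0045]), 0.84, array([262., 240.]))]
hammer [(array([ 0.7653,  0.0224, -0.0009]), 0.69, array([348., 212.])), (array([ 0.5735, -0.2154,  0.0567]), 0.46, array([315., 280.]))]
1.0
```

View pics/top0.png

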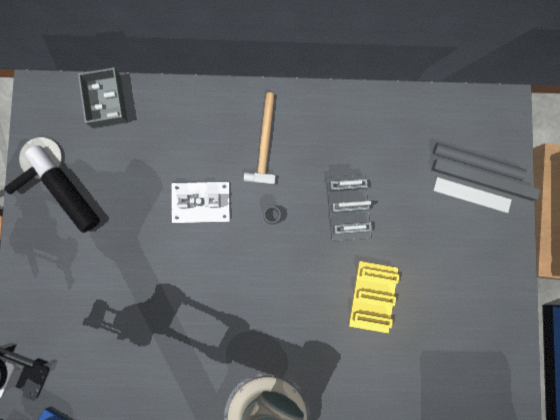

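View pics/side0.png

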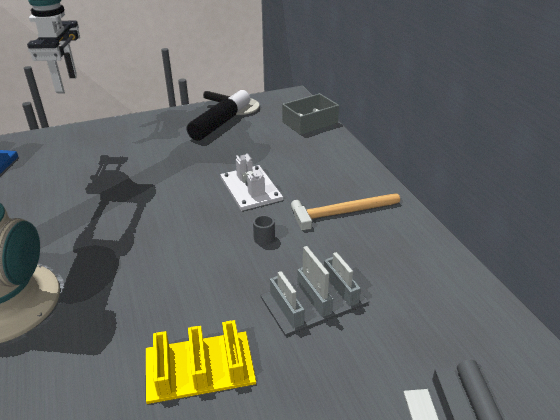

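Top picture candidates: plates in the grey rack at (350,184), (351,205) and (353,228); yellow look-alike rack at (375,297), empty; offcut strips at (470,195). The side picture shows the middle grey-rack plate (315,270) clearly taller than its neighbours (287,288) and (343,267), so I choose the middle one. I'll confirm it close up with the wrist camera.

```bash
python3 - <<'E'
from h import *
np.set_printoptions(precision=4,suppress=True)
p=[0.574,-0.215,0.30]
js=[(y,inverse_kinematics(p,down(y))) for y in (0,np.pi)]; print(js)
y=min((j for j in js if j[1] is not None),key=lambda j:abs(j[1][5]))[0]
r.move_to(p,down(y)); gripper_to(0.04,30)
print('t',telemetry.current_t(),telemetry.current_ee_pos())
im=snap('wrist','w1'); k=vision.get_calibration('wrist'); np.save('k1.npy',k,allow_pickle=True); print(k)
for t in ('plate_center','short_a_center','rack'):
    print(t,[(np.round(x['at'],4),round(x['score'],2),proj(x['at'],'wrist').round()[0]) for x in models.mark_of(t,'wrist')])
for x in models.regions_of('plate_center','wrist'):
    ys,xs=np.nonzero(x['pixels']); print(x['score'],len(xs),cv2.minAreaRect(np.c_[xs,ys].astype(np.float32)))
E
```

```text
[(0, array([-0.4719,  0.306 ,  1.2921, -0.    ,  1.5434, -0.4719])), (3.141592653589793, array([-0.4719,  0.306 ,  1.2921, -0.    ,  1.5434,  2.6697]))]
t 4.9333 [ 0.574  -0.215   0.2999]
{'fx': 374.83679764611924, 'fy': 374.83679764611924, 'cx': 279.15932591250845, 'cy': 210.4290171993693, 'position': array([ 0.5743, -0.1427,  0.4544]), 'orientation': array([ 0.1271,  0.9919, -0.0002,  0.0003])}
plate_center [(array([ 0.5755, -0.2138,  0.0594]), 0.71, array([280., 182.]))]
short_a_center [(array([ 0.6322, -0.2103,  0.0404]), 0.56, array([331., 175.]))]
rack [(array([ 0.3233, -0.2849,  0.0014]), 0.96, array([ 81., 229.])), (array([ 0.5708, -0.2131, -0.0001]), 0.83, array([276., 172.]))]
0.85 853 ((278.5, 188.00001525878906), (92.6379623413086, 10.348386764526367), 84.2894058227539)
```

View pics/w1.png

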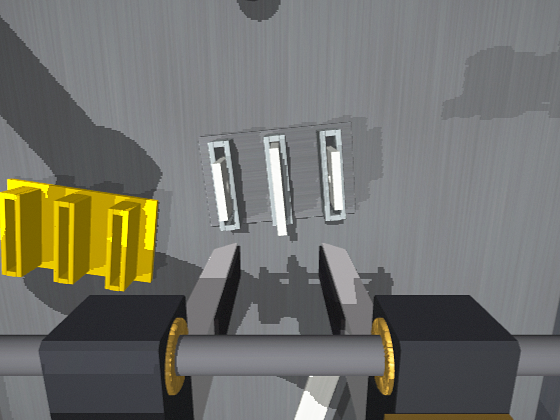

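The close view confirms the tall plate in the middle slot (bright top edge from about (277,148) to (282,236)). The shorter plates are at (220,190) and (336,185), and the yellow rack at (80,230) is empty.

```bash
python3 - <<'E'
from h import *
np.set_printoptions(precision=4,suppress=True)
im=cv2.imread('pics/w1.png'); g=cv2.cvtColor(im,cv2.COLOR_BGR2GRAY)
c=im[120:250,190:370]; cv2.imwrite('pics/c1.png',cv2.resize(c,None,fx=4,fy=4,interpolation=cv2.INTER_NEAREST))
for th in (225,240,250):
    m=np.zeros_like(g); m[130:245,262:300]=(g[130:245,262:300]>th)
    n,l,s,_=cv2.connectedComponentsWithStats(m); i=1+np.argmax(s[1:,4])
    ys,xs=np.nonzero(l==i); rc=cv2.minAreaRect(np.c_[xs,ys].astype(np.float32)); b=cv2.boxPoints(rc)
    w=ray(b,'wrist',0.108); print(th,s[i],rc,b.tolist()); print(w, w.mean(0))
E
```

```text
225 [269 148  18  88 763] ((277.6025695800781, 191.38514709472656), (87.25704193115234, 8.951565742492676), 84.05313110351562) [[268.6307067871094, 148.45513916015625], [277.5340881347656, 147.5277099609375], [286.5744323730469, 234.31515502929688], [277.6710510253906, 235.24258422851562]]
[[ 0.5649 -0.1743  0.108 ]
 [ 0.573  -0.1734  0.108 ]
 [ 0.5817 -0.2569  0.108 ]
 [ 0.5731 -0.2578  0.108 ]] [ 0.5732 -0.2156  0.108 ]
240 [269 148  18  88 705] ((277.8374328613281, 191.46429443359375), (86.83226013183594, 8.634088516235352), 83.95590209960938) [[268.9729309082031, 148.7440643310547], [277.5590515136719, 147.83494567871094], [286.7019348144531, 234.1845245361328], [278.1158142089844, 235.09364318847656]]
[[ 0.5652 -0.1745  0.108 ]
 [ 0.5731 -0.1737  0.108 ]
 [ 0.5818 -0.2567  0.108 ]
 [ 0.5735 -0.2577  0.108 ]] [ 0.5734 -0.2157  0.108 ]
250 [271 158  16  77 463] ((278.4412536621094, 196.0059814453125), (77.12762451171875, 7.7566046714782715), 84.19327545166016) [[270.6812438964844, 158.0324249267578], [278.3980407714844, 157.24766540527344], [286.2012634277344, 233.9795379638672], [278.4844665527344, 234.76429748535156]]
[[ 0.5667 -0.183   0.108 ]
 [ 0.5738 -0.1823  0.108 ]
 [ 0.5813 -0.2565  0.108 ]
 [ 0.5738 -0.2573  0.108 ]] [ 0.5739 -0.2198  0.108 ]
```

View pics/c1.png

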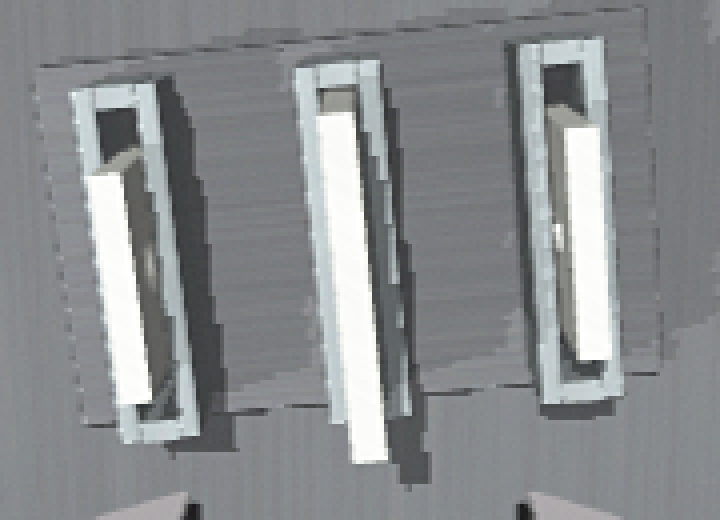

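The crop shows the middle plate with the longest and highest top edge, running from (335,110) to (367,462) in the crop. It is tilted about 5° and clear of its neighbours. Next I grasp it.

```bash
cat >> h.py <<'E'
def topline(im,x0,x1,y0,y1,z,th=240,wmax=14):
    """row-wise centre fit of the bright top edge -> world centre, yaw of y axis normal"""
    g=im[y0:y1,x0:x1].mean(2); m=(g>th).astype(np.uint8)
    n,l,s,_=cv2.connectedComponentsWithStats(m); i=1+np.argmax(s[1:,4]); l=l==i
    rows=np.nonzero(l.any(1))[0]; cx=np.array([np.median(np.nonzero(l[q])[0]) for q in rows])
    f=np.polyfit(rows[4:-4],cx[4:-4],1); e=np.array([rows[0]-.5,rows[-1]+.5])
    px=np.c_[np.polyval(f,e)+x0,e+y0]; w=ray(px,'wrist',z); d=w[0]-w[1]
    return px,w,np.arctan2(-d[0],d[1]),np.linalg.norm(d)
E
python3 - <<'E'
from h import *
np.set_printoptions(precision=4,suppress=True)
im=cv2.imread('pics/w1.png')
px,w,yaw,L=topline(im,262,300,130,245,0.108); c=w.mean(0); print(px,w,c,yaw,L)
q=down(yaw)
r.move_l([c[0],c[1],0.22],rot=q,vel=0.2)
print('guard',r.move_l([c[0],c[1],0.099],vel=0.1,guard=6))
f0=telemetry.current_wrist_force()
gripper_to(0.0,8); print(telemetry.current_opening(),telemetry.current_finger_force(),telemetry.current_wrist_force()-f0)
gripper_to(0.0,55); print(telemetry.current_opening(),telemetry.current_finger_force(),telemetry.current_wrist_force()-f0, telemetry.current_torque())
snap('wrist','w2'); np.save('g.npy',[c[0],c[1],yaw]); print(telemetry.current_t(),telemetry.current_ee_pos())
for x in models.regions_of('plate_center','wrist'):
    ys,xs=np.nonzero(x['pixels']); print(x['score'],len(xs),cv2.minAreaRect(np.c_[xs,ys].astype(np.float32)))
E
```

```text
[[273.432  147.5   ]
 [282.2305 235.5   ]] [[ 0.5693 -0.1734  0.108 ]
 [ 0.5775 -0.2581  0.108 ]] [ 0.5734 -0.2157  0.108 ] 0.0964959794997961 0.08507180613010773
guard False
0.008220079927604923 7.999051138758659 [-1.1017  0.169   1.4676]
0.007765066445251197 55.00042676925659 [-2.1467  0.0438  1.8382] [-0.2075  0.5074  0.037 ]
7.9583 [ 0.573  -0.2158  0.0991]
0.86 3159 ((279.0, 250.0), (168.0, 20.0), 90.0)
```

View pics/w2.png

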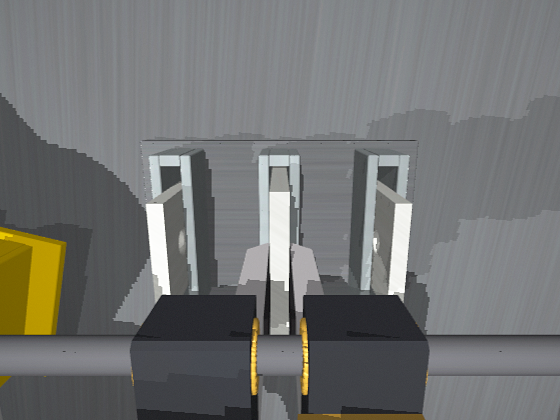

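The plate is gripped squarely between the fingers (top edge at column 280, visible end at row 191) and the neighbours are untouched. Next I lift it and look at the jig.

```bash
python3 - <<'E'
from h import *
np.set_printoptions(precision=4,suppress=True)
im=cv2.imread('pics/w2.png'); print(ray([[280,191],[280,334]],'wrist',.108)-telemetry.current_ee_pos())
x,y,yaw=np.load('g.npy'); p=telemetry.current_ee_pos()
u=r.move_l([p[0],p[1],0.15],vel=0.08); r.move_l([p[0],p[1],0.24],vel=0.2)
print(telemetry.current_wrist_force(),telemetry.current_opening())
r.move_l([0.573,0.09,0.24],rot=down(0.0),vel=0.25)
r.hold(0.2); print(telemetry.current_t(),telemetry.current_ee_pos(),telemetry.current_wrist_force(),telemetry.current_torque())
k=vision.get_calibration('wrist'); print(k['position'],k['orientation'])
snap('wrist','w3')
for t in ('jig','jig_seat','plunger_tip','stop_l','plate_center'):
    print(t,[(np.round(a['at'],4),round(a['score'],2),proj(a['at'],'wrist').round()[0]) for a in models.mark_of(t,'wrist')])
E
```

```text
[[-0.0034  0.0422  0.0089]
 [ 0.0028 -0.0215  0.0089]]
[ 0.061   0.4408 -5.8566] 0.007342286962291848
10.975 [0.5731 0.089  0.24  ] [ 0.2102  0.048  -5.6871] [-0.0383  0.0286  0.0214]
[0.5736 0.1613 0.3943] [ 0.1272  0.9919 -0.0009  0.0001]
jig [(array([0.5771, 0.2001, 0.0015]), 0.68, array([282.,  72.]))]
jig_seat [(array([0.5771, 0.2035, 0.0354]), 0.9, array([283.,  65.])), (array([0.5793, 0.2001, 0.0024]), 0.47, array([285.,  73.]))]
plunger_tip [(array([0.5785, 0.1962, 0.0493]), 0.62, array([285.,  72.]))]
stop_l [(array([0.584 , 0.1819, 0.0086]), 0.93, array([290.,  92.])), (array([0.5757, 0.2192, 0.0159]), 0.71, array([281.,  50.]))]
plate_center []
```

View pics/w3.png

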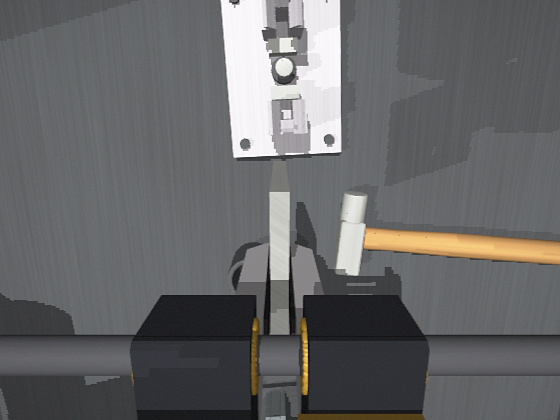

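The plate hangs square and centred in the hand (its +y end is 42.2 mm from the TCP). The jig is partly cut off at the top: base near edge (236,157)–(341,152), plunger tip (285,67). I'll step aside for a full view and fit its base outline.

```bash
python3 - <<'E'
from h import *
np.set_printoptions(precision=4,suppress=True)
r.move_l([0.455,0.15,0.24],vel=0.25); r.hold(0.2)
im=snap('wrist','w4'); print(telemetry.current_t())
for t in ('jig_seat','plunger_tip'):
    print(t,[(np.round(a['at'],4),round(a['score'],2),proj(a['at'],'wrist').round()[0]) for a in models.mark_of(t,'wrist')])
hsv=cv2.cvtColor(im,cv2.COLOR_RGB2HSV)
m=((hsv[:,:,2]>175)&(hsv[:,:,1]<60)).astype(np.uint8); m[290:]=0; m[:,:325]=0
m=cv2.morphologyEx(m,cv2.MORPH_CLOSE,np.ones((5,5)))
n,l,s,_=cv2.connectedComponentsWithStats(m); i=1+np.argmax(s[1:,4]); ys,xs=np.nonzero(l==i); print(s[i])
w=ray(np.c_[xs,ys],'wrist',0.012)[:,:2]; rc=cv2.minAreaRect((w*1000).astype(np.float32)); print('base',rc)
im2=im.copy(); b=np.c_[cv2.boxPoints(rc)/1000,np.full(4,.012)]; cv2.polylines(im2,[proj(b,'wrist').round().astype(int)],1,(255,0,0),1)
y0,x0=max(s[i][1]-15,0),max(s[i][0]-20,0); c=im2[y0:y0+210,x0:x0+180]; print(x0,y0)
cv2.imwrite('pics/c4.png',cv2.resize(c[:,:,::-1],None,fx=2.8,fy=2.8,interpolation=cv2.INTER_NEAREST))
E
```

```text
12.2083
jig_seat [(array([0.5765, 0.2006, 0.0332]), 0.61, array([406., 136.]))]
plunger_tip [(array([0.5812, 0.1993, 0.0508]), 0.75, array([418., 139.]))]
[  344    47   117   168 14069]
base ((576.6343994140625, 199.91671752929688), (110.00654602050781, 159.36070251464844), 2.832608461380005)
324 32
```

View pics/c4.png

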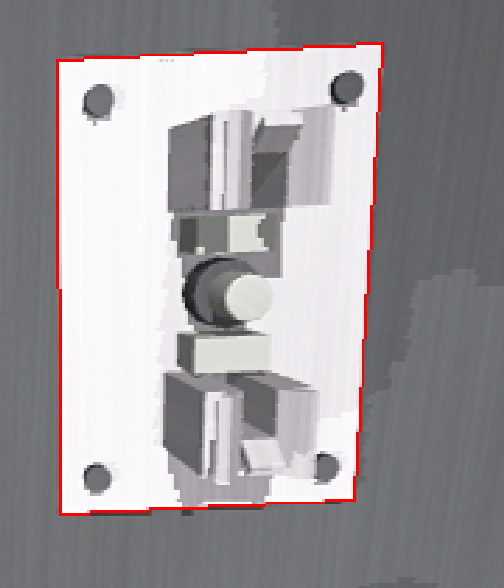

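The fitted outline matches the jig's base all round (110.0 × 159.4 mm), centre (0.5766, 0.1999), yaw 2.83°, plunger at crop (249,298). Next I lower the plate in with force guards.

```bash
python3 - <<'E'
from h import *
np.set_printoptions(precision=4,suppress=True)
print('plunger',ray([412.9,138.4],'wrist',.049))
gripper_to(0,60)
x,y,yaw=0.5767,0.2003,0.0494
r.move_l([x,y,0.215],rot=down(yaw),vel=0.2); r.hold(0.2)
f0=telemetry.current_wrist_force(); t0=telemetry.current_torque()
g=r.move_l([x,y,0.147],vel=0.05,guard=5)
print(g,telemetry.current_ee_pos(),telemetry.current_wrist_force()-f0,telemetry.current_torque()-t0,telemetry.current_opening(),telemetry.current_t())
np.save('f0.npy',[f0,t0]); snap('wrist','w5')
E
```

```text
plunger [[0.5773 0.1993 0.049 ]]
False [0.577  0.2004 0.1474] [-0.28   -1.0726 -0.0328] [ 0.0733 -0.0466  0.0096] 0.007887815096835575 15.05
```

View pics/w5.png

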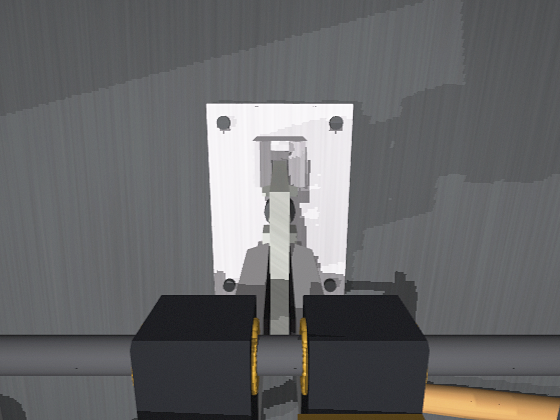

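The plate's lower edge is inside the groove, aligned with the guide at (280,150), with only a 1 N touch along y. I'll ease y by 0.7 mm and press down slowly.

```bash
python3 - <<'E'
from h import *
np.set_printoptions(precision=4,suppress=True)
f0,t0=np.load('f0.npy')
x,y=0.5767+0.00003,0.1996
r.move_l([x,y,0.147],vel=0.02)
def rep(s): print(s,telemetry.current_ee_pos(),telemetry.current_wrist_force()-f0,telemetry.current_torque()-t0,telemetry.current_opening(),round(telemetry.current_t(),2))
rep('adj')
print(r.move_l([x,y,0.129],vel=0.02,guard=16)); rep('near')
z=0.129
while z>0.118:
    z-=0.0005; r.move_l([x,y,z],vel=0.01); f=telemetry.current_wrist_force()-f0
    print(round(z,4),f,telemetry.current_ee_pos()[2])
    if f[2]>17.5: break
r.hold(0.3); rep('end')
E
```

```text
adj [0.5768 0.1995 0.1471] [-0.8379 -0.085   0.0974] [0.0182 0.0323 0.0776] 0.007448748372180863 15.35
False
near [0.5769 0.1997 0.1294] [-1.1963 -1.0967 10.7968] [0.0187 0.4242 0.0591] 0.007367641340845083 16.4
0.1285 [-1.7626 -0.6247 11.3397] 0.1286745392803366
0.128 [-2.4021 -0.8556 11.0142] 0.1281308061617892
0.1275 [-1.5936 -0.6497 11.106 ] 0.12768093059393681
0.127 [-2.8193 -0.1618 10.6437] 0.12724429645093333
0.1265 [-1.8673 -1.1518 10.5743] 0.12674850449291103
0.126 [-2.4717  0.3235 11.8244] 0.12629277118227503
0.1255 [-2.0279 -0.4132 12.0883] 0.12582248964025508
0.125 [-2.5339 -0.2525 12.3454] 0.1253640487727478
0.1245 [-2.2701  0.003  13.3865] 0.12508130722813493
0.124 [-3.3568 -1.0375 14.6101] 0.12507322116912606
0.1235 [-3.824  -0.0663 16.8532] 0.12504819148161972
0.123 [-4.1683 -1.3661 21.2617] 0.12502062193040656
end [0.5769 0.1997 0.125 ] [-3.8823 -1.7714 19.0304] [-0.1116  0.9634  0.072 ] 0.007301761652629745 19.7
```

The plate has bottomed: z stalls at 0.125 as predicted, with about 6.5 N on the stops over the 12.5 N spring. I'll relieve the side force a little, press slightly more so both stops carry load, and check by eye.

```bash
python3 - <<'E'
from h import *
np.set_printoptions(precision=4,suppress=True)
f0,t0=np.load('f0.npy')
def rep(s):
    F=[];T=[]
    for _ in range(10): r.hold(0.03); F.append(telemetry.current_wrist_force()-f0); T.append(telemetry.current_torque()-t0)
    print(s,telemetry.current_ee_pos(),np.mean(F,0),np.mean(T,0),telemetry.current_opening(),round(telemetry.current_t(),2)); return np.mean(F,0)
rep('now')
x,y,z=0.5762,0.1998,0.123
r.move_l([x,y,z],vel=0.01); f=rep('shift')
while f[2]<22 and z>0.1205:
    z-=0.0004; r.move_l([x,y,z],vel=0.01); f=rep(round(z,4))
r.hold(0.5); f=rep('end')
snap('wrist','w6'); snap('side','s6'); im=cv2.imread('pics/s6.png')[120:230,180:340]
cv2.imwrite('pics/c6.png',cv2.resize(im,None,fx=5,fy=5,interpolation=cv2.INTER_NEAREST))
E
```

```text
now [0.5769 0.1997 0.125 ] [-3.9699 -0.9241 19.7347] [-0.1805  0.9932  0.0372] 0.0073094660004441436 20.03
shift [0.5768 0.1997 0.125 ] [-3.7766 -1.2734 18.8311] [-0.225   0.8355  0.0266] 0.007342510393071261 20.62
0.1226 [0.5768 0.1997 0.125 ] [-3.9801 -1.7335 21.0808] [-0.2687  0.9262  0.0233] 0.007630168704323576 21.2
0.1222 [0.5768 0.1997 0.125 ] [-4.6359 -1.9787 22.5811] [-0.29    1.0607  0.0363] 0.007654095533767823 21.78
end [0.5769 0.1997 0.125 ] [-4.6386 -1.8691 22.9734] [-0.3036  1.0644  0.0201] 0.007780868452802891 22.62
```

View pics/c6.png

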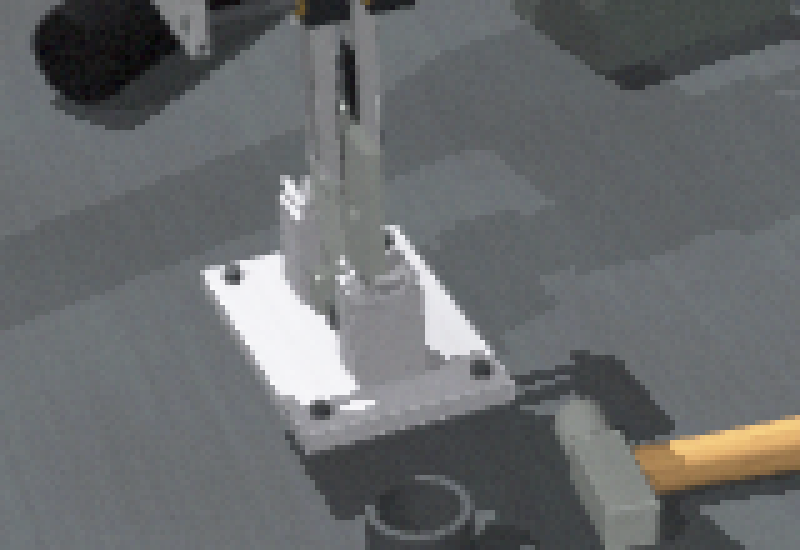

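The side view shows the plate upright in both guides (crop (360,230)), held by the fingers, with the pipe and hammer undisturbed. I'll add a small final press so both stops are clearly loaded, then hand in.

```bash
python3 - <<'E'
from h import *
np.set_printoptions(precision=4,suppress=True)
f0,t0=np.load('f0.npy'); z=0.1222
mf=lambda: np.mean([(r.hold(0.03),telemetry.current_wrist_force()-f0)[1] for _ in range(10)],0)
f=mf()
while f[2]<25.5 and z>0.1208:
    z-=0.0004; r.move_l([0.5762,0.1998,z],vel=0.01); f=mf()
r.hold(0.7); f=mf(); print(z,f,np.array(telemetry.current_torque())-t0,telemetry.current_ee_pos(),telemetry.current_finger_force(),telemetry.current_t())
if 20<f[2]<32 and abs(telemetry.current_ee_pos()[2]-.125)<.0006: print(r.sign_off())
E
```

```text
0.12140000000000001 [-5.3865 -1.9159 26.4747] [-0.3232  1.3379  0.1066] [0.5768 0.1997 0.125 ] 60.017555952072144 25.25
the job is handed in; nothing more can be done
None
```

I put the large plate in the jig groove, pressed it down onto the stops and handed the job in still gripping it, at 25.3 s of the 48 s; about 14 N bears on the stops in total, but how that splits between the two was estimated, not measured.

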